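# Sweep the turning offcuts off the machine plate

### The job

Sweep the three pale wood offcuts across the green machine plate and over its edge into the red scrap bin. Only push them with the fingers, never pick them up, and leave the dark knob, the steel centre and everything else on the bench standing where it is.

Things in the scene. Friction and masses are not known exactly. Their poses are not given: they have to be found in the camera images.
- plate: Green machine plate, fixed solid block 300 mm along x, 240 mm along y, top at 80 mm; origin: centre of its underside; yaw within 9 degrees. Lips 8 mm wide, 10 mm high along its two x edges; the two y edges are open, a box just beyond each. The five small things on it stand one to a lane, in any order; lanes run along y, 54 mm apart in x (within 3 mm), things within 45 mm of mid in y.
- scrap_bin: Red open scrap bin, 300 mm along x, 150 mm along y, 70 mm high, walls and floor 4 mm, origin at the centre of its underside. Fixed, axes as the plate's, 2 mm off the plate's +y or -y edge (varies; the other box is across the plate), rim 10 mm below the plate's top. The offcuts belong in it.
- stock_box: Blue open box with turned stock lying in it, 300 mm along x, 150 mm along y, 70 mm high, walls and floor 4 mm, origin at the centre of its underside. Fixed, axes as the plate's, 2 mm off the plate's +y or -y edge (varies; the other box is across the plate), rim 10 mm below the plate's top. No offcut belongs in it.
- slice: Round slice, diameter 32 mm, 18 mm high, lying flat. Pale wood offcut, loose on the plate (about 20 to 40 g), alone in its lane, free to be pushed straight along the plate's y either way. Origin at the centre of its underside.
- block: Small block, 32 mm along x, 26 mm along y, 20 mm high, turned at most 23 degrees to the plate. Pale wood offcut, loose on the plate (about 20 to 40 g), alone in its lane, free to be pushed straight along the plate's y either way. Origin at the centre of its underside.
- stub: Round stub with a tenon: foot of diameter 32 mm and 12 mm high, above it a neck of diameter 20 mm up to 22 mm, standing on its foot. Pale wood offcut, loose on the plate (about 20 to 40 g), alone in its lane, free to be pushed straight along the plate's y either way. Origin at the centre of its underside.
- knob: Finished dark wood knob, diameter 28 mm, 42 mm high, waisted, standing loose on the plate among the offcuts; origin at the centre of its underside. Stays.
- centre: Steel lathe centre with a conical point, diameter 28 mm, 40 mm high, standing loose on the plate among the offcuts; origin at the centre of its underside. Stays.
- spray_can: Blue spray can with red cap, diameter 52 mm, 170 mm high, standing on the bench to the robot's left; origin at the centre of its underside. Stays.
- dish: Shallow steel dish, diameter 110 mm, 30 mm high, on the bench beyond the plate; origin at the centre of its underside. Stays.
- spanner: Steel spanner lying along its x on the bench to the robot's right, thinner than 30 mm; origin at its underside. Stays.
- tape: Yellow tape measure, 40 by 65 by 62 mm high, on the bench to the robot's left; origin at the centre of its underside. Stays.

How it is judged (in metres and radians):
At the end, for the whole second after the job is handed in: All three pale offcuts lie at rest inside the red scrap bin, below 60 mm height, and the knob, the centre and the other bench things stand within 15 mm of where they were, not knocked over (x of slice in the frame of scrap_bin between -0.15 and 0.15 m and y of slice in the frame of scrap_bin between -0.075 and 0.075 m and height (world z) of each of slice, block, stub below 0.06 m and linear speed of each of slice, block, stub below 0.02 m/s and x of block in the frame of scrap_bin between -0.15 and 0.15 m and y of block in the frame of scrap_bin between -0.075 and 0.075 m and x of stub in the frame of scrap_bin between -0.15 and 0.15 m and y of stub in the frame of scrap_bin between -0.075 and 0.075 m and distance of each of knob, centre, spray_can, dish, spanner, tape from where it was at the start of the episode below 0.015 m and angle between each of knob, centre, spray_can, dish, spanner, tape's own z axis and vertical below 0.3 rad); the robot touches nothing.
It fails at once if an offcut is lifted more than 25 mm above the green plate (height (world z) of any of slice, block, stub above 0.105 m).
It fails at once if the dark knob or the steel centre on the plate is shifted more than 15 mm or knocked over (distance of any of knob, centre from where it was at the start of the episode above 0.015 m or angle between any of knob, centre's own z axis and vertical above 0.3 rad).
It fails at once if something else standing on the bench is shifted more than 15 mm or knocked over (distance of any of spray_can, dish, spanner, tape from where it was at the start of the episode above 0.015 m or angle between any of spray_can, dish, spanner, tape's own z axis and vertical above 0.3 rad).
It also fails if it takes over 51 s, if anything falls off the work surface, if the arm or the gripper's body presses on something with over 40 N, if the wrist force passes 120 N, or if a joint passes its speed limit or range.

### The arm

A 6-joint arm with a two-finger parallel gripper is mounted at the origin on the work surface. World frame = base frame: x ahead of the robot, y to its left, z up, the work surface at z = 0. Lengths are in mm, angles in rad, forces in N, time in s.
With the tool pointing down it reaches from about 325 to 900 mm from the base axis. Payload 3.5 kg.
Tool frame: the origin (TCP) lies at the very end of the fingers, on their centre line; the grasp point (between the pads) lies ctrl.grip_point_offset behind it (ctrl.grip_point_offset is the distance from the TCP to the grasp point, in mm); z points along the fingers, y is the line along which they close (so a half turn about z gives the same grasp; the last joint's range is limited). The gripper opens to 85 mm and grips with 20 to 120 N. Pads are 22 mm wide; open, the fingers measure 114 mm over their backs; the gripper's body (76 mm by 85 mm) begins 54 mm behind the grasp point. The pads swing forward as they close: fully open they stand 13 mm farther back than shut.
Start: joints at [1.239, 0.276, -0.026, 1.268, 0, 1.467], TCP at [141.762, 608.708, 198.113] pointing down, gripper open.
Joint ranges: [-3.12, 3.12], [-0.85, 1.88], [-1.08, 1.24], [-1.95, 2.15], [-1.57, 1.53], [-3.14, 3.14]. Speed limits (rad/s): [2.57, 2.57, 3.14, 3.14, 3.14, 3.14].

### API

Orientations are given as [roll, pitch, yaw] about the fixed x, y, z axes, in that order (R = Rz(yaw) Ry(pitch) Rx(roll)).
In Python, from bench import ctrl gives the robot as it stands.
- The arm moves only by the shell command python3 -m jog 'ROWS' [FORCE]. ROWS is text: rows parted by semicolons, each of 7 numbers parted by spaces: the turn, a rotation vector about the tool's x, y, z in rad, then the shift along the tool's x, y, z in cm, then the finger opening in cm, from 0 to 8.54. In form: rx ry rz dx dy dz gripper; .... A call has 1 to 5 rows; each row shifts and turns the commanded pose from where the row before left it, along the tool's axes as they then stand; what a row does not reach is not made up. A row lasts 1/10 s, in which the tool goes at most 50 mm and 8.59 degrees, less where a joint would pass 70% of its speed; a pose out of reach is approached as far as the arm can. A call with a gripper value outside its range is refused whole. The fingers move at their own pace and stop on an object; FORCE is the grip in N (left out, the last holds). Time passes only in rows, so rows that do not move let the fingers close. It gives the time, the measured TCP pose, the force, the opening and the grip force at its end, in the units of the state.
- ctrl.state(): the state, without advancing time (a new reading comes with each control period).
- ctrl.grab_frame(name): name is "scene" or "side" or "wrist"; returns (picture, depth): 400x640x3 uint8, red, green, blue; 400x640 float32, mm along the optical axis (not along the pixel's ray), 0 where there is no reading.
- ctrl.camera_model(name): a dict with "vertical_fov" (degrees; the focal length in pixels is half the picture's height over the tangent of half this angle, whatever the lens; pixels are square), "cx", "cy" (the principal point, pixels), "camera_from_world" (4x4, takes a point from world to camera coordinates); the wrist camera has in their place "mount" (4x4, takes a point from camera to tool coordinates, whose origin is the TCP and whose axes are the flange's). Camera axes: x right, y down, z forward; pixel columns grow to the right and rows downward; lengths in mm; the calibration is good to about 2 mm. The wrist camera is an equidistant fisheye: a pixel r from the principal point sees the ray r / f radians off the axis. A picture is of the moment at which its call begins: read the wrist's pose just before it. camera_model takes no time and is no camera call.
- ctrl.hand_in(): hands the job in; it is judged then, once.
The state is a dict: "time_s": time; "qpos": joint angles; "qd": joint speeds; "tau": joint torques, N m; "tool_pos": TCP position; "tool_rot": TCP orientation; "wrist_force": force on the tool from outside, world axes, zero at the start; "wrist_torque": the same for the moment, N m; "opening": finger opening in mm; "gripper_force": force on a finger pad.
Only numpy, scipy, OpenCV 4.12 (cv2) and the standard library are available. Lean on these libraries where they do the work, as an engineer would, in place of code of your own. Each camera call takes 0.05 s, during which the arm holds its last target. There are 200 camera calls.

## Working session

There is one attempt and no reset: what is moved stays moved. The work goes in short steps, Python scripts to look and compute and a shell command to move; the robot and the scene stay as the last step left them, time stands still between calls to the robot, and variables do not carry over. Pictures are saved under pics/ and viewed, at most 10 in all, crops included, and the job is handed in when it is done.

```bash
ls; mkdir -p pics
python3 - <<'E'
from bench import ctrl
import cv2,numpy as np
s=ctrl.state();print(s)
print(ctrl.grip_point_offset)
for n in("scene","side","wrist"):
    p,d=ctrl.grab_frame(n);np.savez(f"pics/{n}0.npz",p=p,d=d);cv2.imwrite(f"pics/{n}0.png",p[:,:,::-1]);m=ctrl.camera_model(n);print(n,m)
a=[cv2.imread(f"pics/{n}0.png") for n in("scene","side")]
cv2.imwrite("pics/both0.png",cv2.resize(np.vstack(a),(480,600)))
E
```

```text
pics
{'time_s': 0.0, 'qpos': array([ 1.23859253e+00,  2.77174552e-01, -2.78841928e-02,  1.26799879e+00,
        6.15619605e-07,  1.46743350e+00]), 'qd': array([ 0.00110396,  0.00128518, -0.00031112,  0.00050344,  0.00261726,
        0.00101878]), 'tau': array([ 5.16885120e-04, -4.45515954e+01,  2.95201421e+01,  1.66202558e-02,
       -1.77838583e-04,  4.06368486e-06]), 'tool_pos': array([141.48790328, 607.89908576, 196.9324244 ]), 'tool_rot': array([-3.13934358e+00, -2.33920611e-04,  2.91275142e+00]), 'wrist_force': array([0.16691311, 1.33550955, 0.37467092]), 'wrist_torque': array([-0.00240222, -0.01386069,  0.00952528]), 'gripper_force': 0.0, 'opening': 85.52843532739095}
18.700000000000003
scene {'vertical_fov': 55.11403998632089, 'cx': 318.1631050369885, 'cy': 203.50039280585978, 'camera_from_world': array([[ 8.61580886e-01,  5.07615655e-01,  2.17325125e-03,
        -5.25770776e+02],
       [ 3.46739677e-01, -5.85386939e-01, -7.32866788e-01,
        -1.44657519e+02],
       [-3.70742462e-01,  6.32177569e-01, -6.80368686e-01,
         1.39523221e+03],
       [ 0.00000000e+00,  0.0
[... 255 characters left out ...]
       [-1.35933038e-01,  5.02514073e-01, -8.53816032e-01,
         1.70310793e+02],
       [ 1.99947905e-01, -8.30166054e-01, -5.20427861e-01,
         1.10248176e+03],
       [ 0.00000000e+00,  0.00000000e+00,  0.00000000e+00,
         1.00000000e+00]])}
wrist {'vertical_fov': 65.70646984690485, 'cx': 316.4644551044316, 'cy': 202.36051943514107, 'mount': array([[ 1.06827813e-03, -9.50600918e-01, -3.10413841e-01,
         8.01559748e+01],
       [ 9.99999420e-01,  1.05715301e-03,  2.04072371e-04,
         9.14911153e-01],
       [ 1.34163545e-04, -3.10413879e-01,  9.50601497e-01,
        -1.75444368e+02],
       [ 0.00000000e+00,  0.00000000e+00,  0.00000000e+00,
         1.00000000e+00]])}
```

View pics/scene0.png

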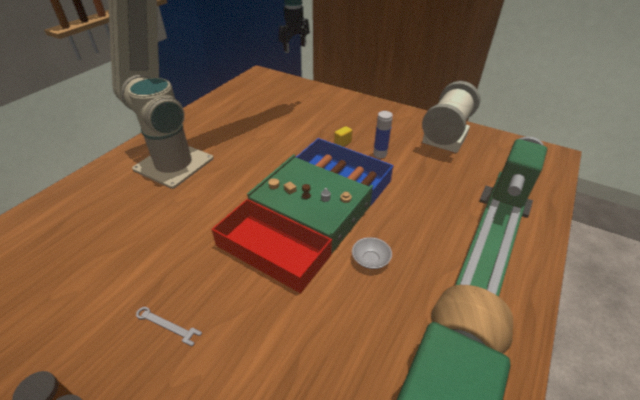

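View pics/side0.png

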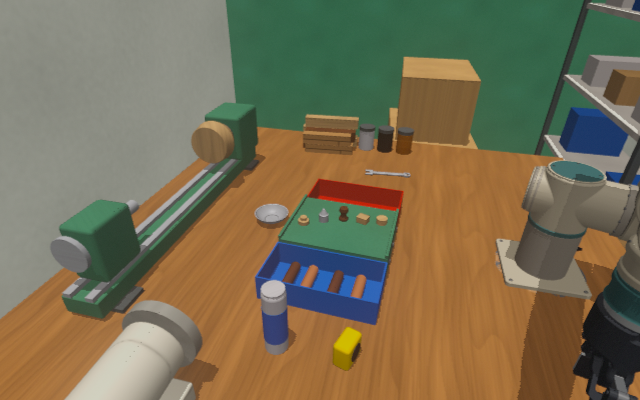

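The scene view shows, from the robot outward, slice (273,184), block (290,188), knob (306,191), centre (326,194) and stub (346,197) on the green plate. The red bin is on the scene-camera (-y) side and the blue box on +y. The side view agrees, with slice (382,220), block (363,219), knob (343,212), centre (323,214) and stub (303,219).

```bash
cat > h.py <<'E'
import numpy as np,cv2
from bench import ctrl
def cloud(n,p,d):
    m=ctrl.camera_model(n);f=200/np.tan(np.radians(m["vertical_fov"]/2))
    v,u=np.mgrid[:400,:640];c=np.stack([(u-m["cx"])/f*d,(v-m["cy"])/f*d,d],-1)
    T=np.linalg.inv(m["camera_from_world"]);return c@T[:3,:3].T+T[:3,3]
def ray(n,u,v,z):
    m=ctrl.camera_model(n);f=200/np.tan(np.radians(m["vertical_fov"]/2))
    T=np.linalg.inv(m["camera_from_world"]);r=T[:3,:3]@np.array([(u-m["cx"])/f,(v-m["cy"])/f,1])
    return T[:3,3]+r*(z-T[2,3])/r[2]
def tri(a,b):
    P=[]
    for n,(u,v) in(("scene",a),("side",b)):
        p,q=ray(n,u,v,0),ray(n,u,v,100);P.append((p,(q-p)/np.linalg.norm(q-p)))
    A=sum(np.eye(3)-np.outer(r,r) for _,r in P);bb=sum((np.eye(3)-np.outer(r,r))@p for p,r in P)
    return np.linalg.solve(A,bb)
E
python3 - <<'E'
from h import *
seeds={"scene":dict(slice=(273,184),block=(290,188),knob=(306,191),centre=(326,194),stub=(346,197)),
"side":dict(slice=(382,220),block=(363,219),knob=(343,212),centre=(323,214),stub=(303,219))}
R={}
for n in("scene","side"):
    z=np.load(f"pics/{n}0.npz");p,d=z["p"],z["d"];W=cloud(n,p,d)
    h=cv2.cvtColor(p,cv2.COLOR_RGB2HSV);H,S,V=h[...,0],h[...,1],h[...,2]
    near=(d>0)&(W[...,0]>250)&(W[...,0]<800)&(abs(W[...,1])<400)
    g=(near&(H>55)&(H<90)&(S>70)&(W[...,2]>70)&(W[...,2]<100)).astype(np.uint8)
    q=W[g>0];print(n,"green z pct",np.percentile(q[:,2],[5,50,95]))
    c=max(cv2.findContours(g,0,1)[0],key=cv2.contourArea)
    hull=cv2.convexHull(c)
    top=np.array([ray(n,u,v,82)[:2] for u,v in hull[:,0]],np.float32)
    r=cv2.minAreaRect(q[(q[:,2]>74)][:,:2].astype(np.float32));print(" rect cloud",r," hullrays",cv2.minAreaRect(top))
    for col,m in(("red",((H<6)|(H>174))&(S>170)),("blue",(H>108)&(H<125)&(S>150))):
        qq=W[near&m&(W[...,2]>55)&(W[...,2]<80)&(W[...,0]<640)];print(col,len(qq),cv2.minAreaRect(qq[:,:2].astype(np.float32)))
    inside=np.zeros_like(g);cv2.fillPoly(inside,[hull],1)
    fill=((inside>0)&~((H>50)&(H<92)&(S>60))).astype(np.uint8)
    k,lab,st,ce=cv2.connectedComponentsWithStats(fill)
    for nm,(u,v) in seeds[n].items():
        i=np.argmin([np.hypot(*(ce[j]-(u,v)))+(st[j,4]<15)*1e3+(j==0)*1e4 for j in range(k)])
        w=W[(lab==i)&(d>0)];zt=np.percentile(w[:,2],96);t=w[w[:,2]>zt-3]
        R[n,nm]=ce[i];print(nm,st[i],ce[i].round(1),"zmax",zt.round(1),"mid",w[:,:2].mean(0).round(1),"box",((t.min(0)+t.max(0))/2).round(1),"ray90",ray(n,*ce[i],88)[:2].round(1))
for nm in seeds["side"]: print("tri",nm,tri(R["scene",nm],R["side",nm]).round(1))
# obstacles
z=np.load("pics/scene0.npz");W=cloud("scene",z["p"],z["d"])
for nm,(u,v) in dict(dish=(372,255),can=(384,118),tape=(343,135)).items(): print(nm,W[v,u].round())
E
```

```text
scene green z pct [78.02216814 80.58180382 85.42114726]
 rect cloud ((558.7063598632812, 43.461021423339844), (240.25929260253906, 298.1282958984375), 87.03971862792969)  hullrays ((555.6364135742188, 42.71788787841797), (247.28431701660156, 302.4013977050781), 89.05301666259766)
red 752 ((519.9951171875, -150.1989288330078), (154.34878540039062, 245.57077026367188), 87.5128402709961)
blue 0 ((0.0, 0.0), (0.0, 0.0), 0.0)
slice [267 177  13  13 128] [273.2 183. ] zmax 99.8 mid [444.1  10. ] box [447.5  10.2  99.7] ray90 [442.   12.5]
block [283 181  14  13 134] [289.5 187.1] zmax 102.2 mid [500.   16.4] box [501.5  17.2 101.5] ray90 [496.3  21.6]
knob [302 184   9  15 114] [305.7 191. ] zmax 122.5 mid [558.5  15.2] box [558.9  19.6 121.7] ray90 [548.1  31.4]
centre [321 188  10  14 110] [325.3 194.8] zmax 117.7 mid [613.4  35.2] box [611.9  36.4 117.8] ray90 [607.2  46.4]
stub [340 191  12  12 113] [345.5 196.7] zmax 102.9 mid [664.9  65.5] box [664.1  68.6 102.4] ray90 [663.   69.6]
side green z pct [76.8808113  79.83014682 87.49942611]
 rect cloud ((555.1135864257812, 49.41431427001
[... 474 characters left out ...]
.9  99.1] ray90 [445.3   8.6]
block [356 213  14  12 134] [362.5 218.4] zmax 101.6 mid [498.4  23.3] box [496.9  21.3 100.3] ray90 [499.2  15.4]
knob [339 206  10  16 118] [343.2 213.3] zmax 122.1 mid [554.9  27.2] box [554.7  23.9 121.8] ray90 [558.9   2.5]
centre [319 208  10  15 112] [323.2 215.8] zmax 116.2 mid [609.9  46.2] box [609.8  45.8 116.6] ray90 [613.1  31.6]
stub [298 214  11  12 105] [303. 220.] zmax 102.6 mid [662.4  73.8] box [662.   72.5 102. ] ray90 [664.   68.5]
tri slice [444.5  10.7  89.9]
tri block [498.5  19.1  90.6]
tri knob [555.7  20.3  99.5]
tri centre [610.8  40.5  94. ]
tri stub [663.5  69.1  88.5]
dish [801. -26.   5.]
can [627. 415. 167.]
tape [480. 405.  56.]
```

Run:
```python
import cv2,numpy as np
a=cv2.imread("pics/scene0.png")[140:290,205:405];b=cv2.imread("pics/side0.png")[170:320,245:445]
cv2.imwrite("pics/crop0.png",np.hstack([cv2.resize(x,(400,300),interpolation=2) for x in(a,b)]))
```

```text
(no output)
```

View pics/crop0.png

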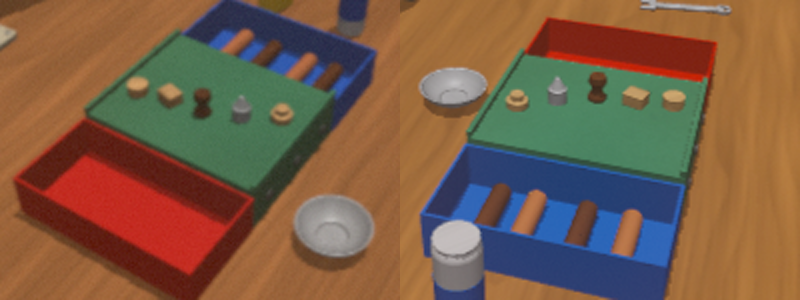

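Plate centre is about (557,46) with yaw about -2.7°, and the lane spacing comes out at exactly 54 mm. The bin is on -y. The crop confirms the order slice, block, knob, centre, stub. Next I'll go above the slice lane on the +y side, with fingers nearly closed.

```bash
python3 -m jog '0 0 0 -2.8 -3.2 0 1.8;0 0 0 -2.8 -3.2 0 1.8;0 0 0 -2.8 -3.2 0 1.8;0 0 0 -2.8 -3.2 0 1.8;0 0 0 -2.8 -3.2 0 1.8' 
python3 -m jog '0 0 0 -2.8 -3.2 0 1.8;0 0 0 -2.8 -3.2 0 1.8;0 0 0 -2.8 -3.2 0 1.8;0 0 0 -2.8 -3.2 0 1.8;0 0 0 -2.8 -3.2 0 1.8'
python3 -m jog '0 0 0 -2.8 -3.2 0 1.8;0 0 0 -2.8 -3.2 0 1.8;0 0 0 -2.8 -3.2 0 1.8;0 0 0 -2.8 -3.2 0 1.8;0 0 0 -2.8 -3.2 0 1.8'
python3 -m jog '0 0 0.139 0 0 0 1.8;0 0 0.139 0 0 0 1.8;0 0 0.139 0 0 0 1.8;0 0 0.139 0 0 0 1.8;0 0 0.139 0 0 0 1.8'
python3 -m jog '0 0 0.139 0 0 0 1.8;0 0 0.139 0 0 0 1.8;0 0 0.139 0 0 0 1.8;0 0 0.139 0 0 0 1.8;0 0 0.139 0 0 0 1.8'
```

```text
time_s: 0.65
tool_pos: [242.1, 419.4, 197.8]
tool_rot: [-3.141, -0.0, 2.913]
wrist_force: [0.8, -0.3, 0.5]
opening: 18.1
gripper_force: 0.0
time_s: 1.15
tool_pos: [342.1, 231.9, 198.0]
tool_rot: [3.141, 0.0, 2.913]
wrist_force: [0.5, -0.6, -0.6]
opening: 18.1
gripper_force: 0.0
time_s: 1.65
tool_pos: [442.2, 44.2, 198.0]
tool_rot: [3.141, -0.0, 2.912]
wrist_force: [0.8, 1.4, -0.9]
opening: 17.9
gripper_force: 0.0
time_s: 2.15
tool_pos: [441.6, 45.8, 197.8]
tool_rot: [-3.141, -0.0, 2.212]
wrist_force: [0.0, 0.3, -0.2]
opening: 17.9
gripper_force: 0.0
time_s: 2.65
tool_pos: [441.6, 46.0, 197.8]
tool_rot: [-3.141, 0.0, 1.517]
wrist_force: [0.3, 0.2, 0.1]
opening: 18.1
gripper_force: 0.0
```

```bash
python3 -m jog '0 0 -0.007 0.5 0.45 3 1.8;0 0 0 0 0 3 1.8;0 0 0 0 0 2 1.8;0 0 0 0 0 1 1.8;0 0 0 0 0 0 1.8'
python3 - <<'E'
from h import *
p=ctrl.grab_frame("wrist")[0];cv2.imwrite("pics/w1.png",p[:,:,::-1])
E
```

```text
time_s: 3.15
tool_pos: [445.1, 50.8, 106.7]
tool_rot: [-3.138, 0.0, 1.53]
wrist_force: [-0.2, 1.1, -0.7]
opening: 18.1
gripper_force: 0.0
```

View pics/w1.png

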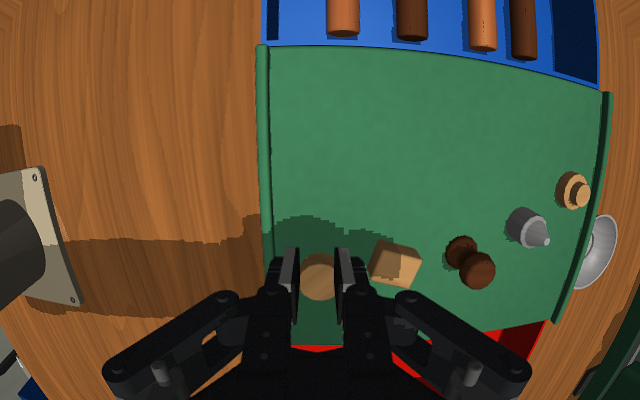

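The fingers straddle the slice lane centred (slice at 318,278) and the plate looks square to the tool. Before passing the knob I'll check how low the finger linkage hangs, using wrist depth.

Run:
```python
from h import *
p,d=ctrl.grab_frame("wrist");m=ctrl.camera_model("wrist");f=200/np.tan(np.radians(m["vertical_fov"]/2))
v,u=np.mgrid[:400,:640];x=(u-m["cx"])/f;y=(v-m["cy"])/f;r=np.hypot(x,y)+1e-9
s=np.tan(r)/r;c=np.stack([x*s*d,y*s*d,d],-1);T=m["mount"];P=(c@T[:3,:3].T+T[:3,3])
k=(p.max(-1)<70)&(d>0)&(P[...,2]<5)&(abs(P[...,1])<90)
Q=P[k]
for z in range(-90,6,10):
    q=Q[(Q[:,2]>=z)&(Q[:,2]<z+10)]
    if len(q):print(z,len(q),q[:,:2].min(0).round(),q[:,:2].max(0).round())
# slice check
g=(p[...,0]>150)&(p[...,2]<130)&(u>290)&(u<350)&(v>240)&(v<305)&(d>0);print(P[g].mean(0).round(1),np.percentile(P[g][:,2],5))
```

```text
-90 4639 [-11. -46.] [16. 45.]
-80 1399 [-10. -40.] [15. 39.]
-70 813 [-10. -23.] [13. 22.]
-60 701 [-10. -23.] [13. 22.]
-50 586 [-10. -23.] [13. 22.]
-40 161 [-10. -20.] [12. 20.]<stdin>:11: RuntimeWarning: Mean of empty slice.
  ret = um.true_divide(
Traceback (most recent call last):
IndexError: index -1 is out of bounds for axis 0 with size 0
```

```bash
python3 -m jog '0 0 0 0 0 1.2 1.8;0 0 0 0 0 1.0 1.8;0 0 0 0 0 0 1.8;0 0 0 -1 0 0 1.8;0 0 0 -1 0 0 1.8'
python3 -m jog '0 0 0 -1.2 0 0 1.8;0 0 0 -1.2 0 0 1.8;0 0 0 -1.2 0 0 1.8;0 0 0 -1.2 0 0 1.8;0 0 0 -1.2 0 0 1.8'
python3 -m jog '0 0 0 -1.2 0 0 1.8;0 0 0 -1.2 0 0 1.8;0 0 0 -1.2 0 0 1.8;0 0 0 -1.2 0 0 1.8;0 0 0 -1.2 0 0 1.8'
python3 - <<'E'
from h import *
a=ctrl.grab_frame("scene")[0][140:290,205:405,::-1];b=ctrl.grab_frame("side")[0][170:320,245:445,::-1]
cv2.imwrite("pics/crop1.png",np.hstack([cv2.resize(x,(400,300),interpolation=2) for x in(a,b)]))
E
```

```text
time_s: 3.75
tool_pos: [446.1, 30.1, 86.3]
tool_rot: [3.141, 0.0, 1.53]
wrist_force: [0.1, -0.3, 0.4]
opening: 18.2
gripper_force: 0.0
time_s: 4.25
tool_pos: [443.3, -30.4, 86.2]
tool_rot: [3.141, 0.0, 1.529]
wrist_force: [-0.1, -0.0, 0.0]
opening: 17.7
gripper_force: 0.0
time_s: 4.75
tool_pos: [440.9, -90.2, 86.1]
tool_rot: [-3.142, 0.0, 1.53]
wrist_force: [-0.0, 0.2, -0.9]
opening: 17.8
gripper_force: 0.0
```

View pics/crop1.png

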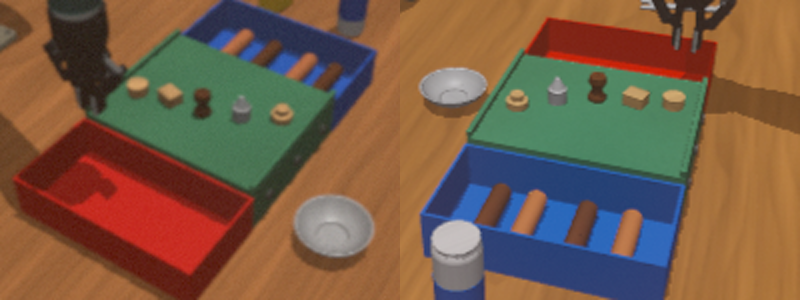

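The slice hasn't moved; the fingers passed over it without contact (fingertips in the side crop at (688,45), over the bin). I'll measure where the tips really are.

Run:
```python
from h import *
print(ctrl.state()["tool_pos"],ctrl.state()["qpos"])
for n in("scene","side"):
    p,d=ctrl.grab_frame(n);W=cloud(n,p,d)
    k=(d>0)&(np.hypot(W[...,0]-441,W[...,1]+90)<60)&(W[...,2]>76)&(p.max(-1)<120)&~((p[...,0]>2*p[...,1].astype(int)))
    v,u=np.nonzero(k);q=W[k]
    for z in range(76,140,6):
        i=(q[:,2]>=z)&(q[:,2]<z+6)
        if i.any():print(n,z,i.sum(),q[i].min(0).round(),q[i].max(0).round(),u[i].min(),v[i].max())
    s=ctrl.camera_model(n);f=200/np.tan(np.radians(s["vertical_fov"]/2))
    c=s["camera_from_world"]@np.array([441,-90,86,1]);print("tcp px",c[0]/c[2]*f+s["cx"],c[1]/c[2]*f+s["cy"])
    cv2.imwrite(f"pics/{n}2.png",p[:,:,::-1])
    if n=="scene":a=p[100:220,200:320]
    else:b=p[140:260,310:430]
cv2.imwrite("pics/crop2.png",np.hstack([cv2.resize(x[:,:,::-1],(400,400),interpolation=0) for x in(a,b)]))
```

```text
[441.24020996 -90.61666449  86.22859756] [-3.46044726e-01  5.92178048e-02 -5.39052090e-01  9.71917291e-01
 -2.63105447e-04  1.26763431e+00]
scene 76 135 [407. -74.  76.] [498. -31.  82.] 248 208
scene 82 22 [407. -72.  82.] [478. -36.  87.] 248 203
scene 88 3 [408. -68.  88.] [410. -65.  91.] 248 194
scene 112 1 [428. -89. 117.] [428. -89. 117.] 248 193
scene 118 6 [ 431. -102.  118.] [455. -85. 124.] 246 197
scene 124 18 [ 426. -103.  124.] [462. -86. 130.] 244 197
scene 130 21 [ 416. -101.  130.] [465. -86. 135.] 243 195
scene 136 27 [ 421. -103.  136.] [465. -84. 142.] 243 194
tcp px 252.48058409853763 202.78385620470772
side 76 8 [401. -68.  78.] [488. -47.  82.] 370 214
side 88 4 [402. -59.  89.] [403. -46.  91.] 398 212
side 118 4 [426. -83. 120.] [453. -80. 123.] 383 196
side 124 11 [421. -86. 124.] [460. -74. 130.] 381 195
side 130 14 [421. -86. 131.] [461. -75. 136.] 381 194
side 136 15 [419. -87. 136.] [461. -76. 142.] 381 192
tcp px 386.1220038252832 203.71069288770533
```

View pics/crop2.png

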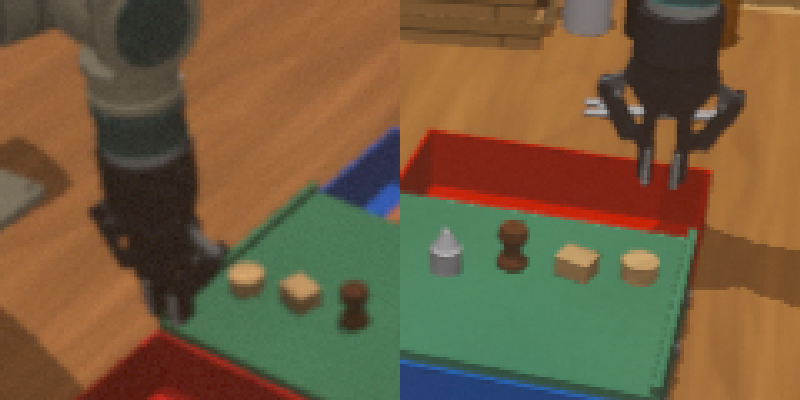

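The visible tips sit about 7 px above the projected TCP in both views. I'll triangulate them with the fingers part open, then shut.

```bash
cat > tip.py <<'E'
from h import *
s=ctrl.state()["tool_pos"];o=[]
for n in("scene","side"):
    p,d=ctrl.grab_frame(n);W=cloud(n,p,d)
    k=(d>0)&(np.hypot(W[...,0]-s[0],W[...,1]-s[1])<32)&(W[...,2]>s[2]+4)&(W[...,2]<s[2]+60)
    q=W[k];v,u=np.nonzero(k);vm=v.max();o.append((u[v>=vm-1].mean(),vm+.5))
    print(n,"zmin",np.sort(q[:,2])[:8].round(),"px",o[-1])
print(s.round(1),"tip",tri(*o).round(1))
E
python3 tip.py; python3 -m jog '0 0 0 0 0 0 0;0 0 0 0 0 0 0;0 0 0 0 0 0 0;0 0 0 0 0 0 0'; python3 tip.py
```

```text
scene zmin [119. 120. 121. 122. 122. 122. 123. 124.] px (np.float64(253.5), np.float64(197.5))
side zmin [120. 121. 123. 123. 123. 124. 125. 125.] px (np.float64(389.42857142857144), np.float64(196.5))
[440.9 -89.3  86.1] tip [439.5 -89.  109.5]
time_s: 5.45
tool_pos: [441.0, -89.0, 86.1]
tool_rot: [3.142, -0.0, 1.53]
wrist_force: [-0.1, 0.5, -0.2]
opening: -0.1
gripper_force: 0.0
scene zmin [119. 122. 122. 124. 124. 125. 126. 126.] px (np.float64(250.6), np.float64(196.5))
side zmin [120. 124. 124. 125. 125. 125. 127. 128.] px (np.float64(387.8), np.float64(196.5))
[441.  -89.   86.1] tip [438.8 -91.7 111.1]
```

Tips measure about 24–33 mm above the reported TCP, shut or open, so I'll set the height by guarded descent behind the slice, watching force.

```bash
python3 -m jog '0 0 0 0 0 -2 1.8;0 0 0 3.5 0 0 1.8;0 0 0 3.5 0 0 1.8;0 0 0 3.5 0 0 1.8;0 0 0 3.5 0 0 1.8'
python3 -m jog '0 0 0 0.6 0.3 0 1.8;0 0 0 0 0 2 1.8;0 0 0 0 0 0.8 1.8;0 0 0 0 0 0 1.8'
python3 tip.py
python3 -m jog '0 0 0 0 0 0.4 1.8;0 0 0 0 0 0.0 1.8'
python3 -m jog '0 0 0 0 0 0.4 1.8;0 0 0 0 0 0.0 1.8'
```

```text
time_s: 6.05
tool_pos: [446.7, 51.9, 106.3]
tool_rot: [3.141, -0.0, 1.529]
wrist_force: [0.2, -0.1, -0.1]
opening: 18.0
gripper_force: 0.0
time_s: 6.45
tool_pos: [448.2, 56.2, 76.7]
tool_rot: [-3.138, 0.0, 1.529]
wrist_force: [0.1, -0.2, 0.0]
opening: 18.2
gripper_force: 0.0
scene zmin [81. 81. 81. 81. 81. 81. 81. 81.] px (np.float64(283.0), np.float64(183.5))
side zmin [81. 81. 81. 81. 81. 81. 81. 81.] px (np.float64(380.4), np.float64(237.5))
[448.2  56.2  76.7] tip [443.1  55.7  57. ]
time_s: 6.75
tool_pos: [450.1, 56.3, 74.2]
tool_rot: [3.141, -0.0, 1.529]
wrist_force: [-0.1, 0.1, 0.4]
opening: 18.0
gripper_force: 0.0
time_s: 6.95
tool_pos: [449.6, 56.5, 69.8]
tool_rot: [-3.141, 0.0, 1.53]
wrist_force: [-0.3, 0.1, -0.2]
opening: 18.1
gripper_force: 0.0
```

```bash
for i in 1; do python3 -m jog '0 0 0 0 0 0.3 1.8;0 0 0 0 0 0 1.8'|grep -E "pos|force"; python3 -m jog '0 0 0 0 0 0.3 1.8;0 0 0 0 0 0 1.8'|grep -E "pos|force"; done
python3 - <<'E'
from h import *
a=ctrl.grab_frame("scene")[0][140:220,250:330,::-1];b=ctrl.grab_frame("side")[0][170:250,340:420,::-1]
cv2.imwrite("pics/crop3.png",np.hstack([cv2.resize(x,(400,400),interpolation=0) for x in(a,b)]))
E
```

```text
tool_pos: [449.6, 56.6, 66.7]
wrist_force: [0.1, -0.0, -0.2]
gripper_force: 0.0
tool_pos: [449.6, 56.6, 63.7]
wrist_force: [0.3, -0.4, 0.9]
gripper_force: 0.0
```

View pics/crop3.png

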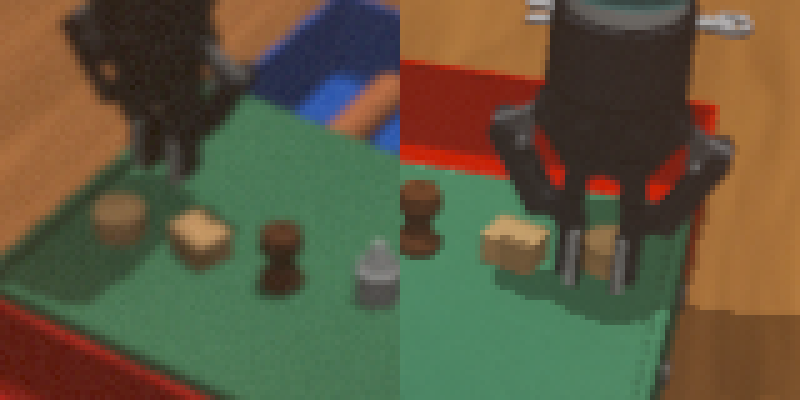

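No contact yet, and the tips sit just above the plate, level with the lower half of the slice. I'll push the slice now.

```bash
python3 -m jog '0 0 0 -1.5 -0.2 0.1 1.8;0 0 0 -1.2 0 0 1.8;0 0 0 -1.2 0 0 1.8;0 0 0 -1.2 0 0 1.8;0 0 0 -1.2 0 0 1.8'
python3 - <<'E'
from h import *
a=ctrl.grab_frame("scene")[0][140:240,230:330,::-1];b=ctrl.grab_frame("side")[0][170:270,320:420,::-1]
cv2.imwrite("pics/crop4.png",np.hstack([cv2.resize(x,(400,400),interpolation=0) for x in(a,b)]))
E
```

```text
time_s: 7.95
tool_pos: [445.4, -7.3, 63.2]
tool_rot: [3.141, 0.0, 1.529]
wrist_force: [-0.7, 0.2, 0.2]
opening: 18.2
gripper_force: 0.1
```

View pics/crop4.png

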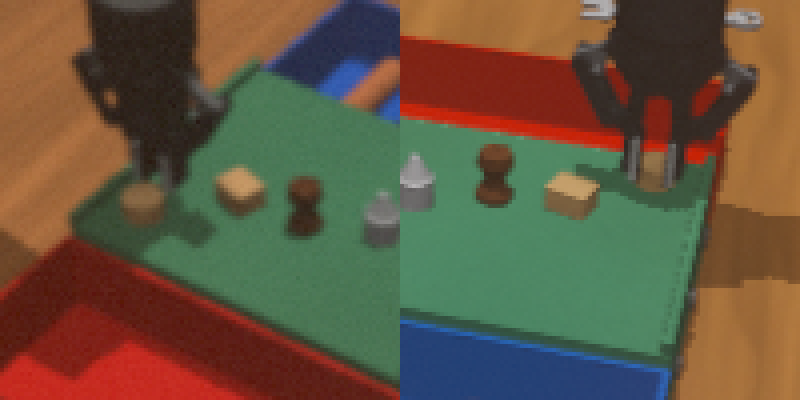

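The slice is ahead of the fingers, cradled and moving (scene crop 143,205). I'll continue it over the edge.

```bash
python3 -m jog '0 0 0 -1.2 0 0 1.8;0 0 0 -1.2 0 0 1.8;0 0 0 -1.2 0 0 1.8;0 0 0 -1.2 0 0 1.8;0 0 0 -1.2 0 0 1.8'
python3 -m jog '0 0 0 -1 0 0 1.8;0 0 0 -1 0 0 1.8;0 0 0 -1 0 0 1.8;0 0 0 -0.5 0 0 1.8;0 0 0 0 0 0 1.8'
cat > look.py <<'E'
from h import *
import sys
for n in("scene","side"):
    p,d=ctrl.grab_frame(n);W=cloud(n,p,d);h=cv2.cvtColor(p,cv2.COLOR_RGB2HSV);H,S,V=h[...,0],h[...,1],h[...,2]
    pl=((H>8)&(H<24)&(S>60)&(V>60)&(d>0)&(abs(W[...,0]-557)<165)&(W[...,1]>-240)&(W[...,1]<155)&(((W[...,2]>84)&(W[...,2]<106)&(W[...,1]>-90))|((W[...,2]>6)&(W[...,2]<60)&(W[...,1]<-80)))).astype(np.uint8)
    k,l,st,c=cv2.connectedComponentsWithStats(pl)
    for i in range(1,k):
        if st[i,4]>=25:print(n,st[i,4],c[i].round(),W[l==i].mean(0).round())
E
python3 look.py
```

```text
time_s: 8.55
tool_pos: [443.3, -67.4, 63.5]
tool_rot: [3.141, 0.0, 1.53]
wrist_force: [0.1, 0.7, 0.1]
opening: 17.9
gripper_force: 0.0
time_s: 9.05
tool_pos: [441.5, -101.8, 63.1]
tool_rot: [3.142, 0.0, 1.529]
wrist_force: [-0.1, -0.0, 0.1]
opening: 17.5
gripper_force: 0.0
scene 95 [290. 187.] [503.  13.  97.]
scene 79 [345. 197.] [666.  62.  96.]
scene 89 [250. 225.] [ 444. -119.   20.]
side 101 [363. 218.] [498.  26.  96.]
side 82 [303. 220.] [661.  76.  94.]
side 41 [343. 217.] [554.  29.  91.]
```

The slice lies in the bin at (444,-119,20). Block next: up, back, one lane over, down.

```bash
python3 -m jog '0 0 0 0 0 -3 1.8;0 0 0 0 0 -2 1.8;0 0 0 4 0 0 1.8;0 0 0 4 0 0 1.8;0 0 0 4 0 0 1.8'
python3 -m jog '0 0 0 4.4 0 0 1.8;0 0 0 0 2.6 0 1.8;0 0 0 0 2.6 0 1.8;0 0 0 0 0 2.5 1.8;0 0 0 0 0 0 1.8'
python3 -m jog '0 0 0 0 0 1.5 1.8;0 0 0 0 0 0.8 1.8;0 0 0 0 0 0 1.8'
```

```text
time_s: 9.65
tool_pos: [446.4, 20.2, 113.5]
tool_rot: [3.141, -0.0, 1.529]
wrist_force: [1.6, -0.1, 0.5]
opening: 18.2
gripper_force: 0.0
time_s: 10.15
tool_pos: [497.7, 61.3, 85.6]
tool_rot: [-3.136, 0.0, 1.531]
wrist_force: [-1.0, 1.4, -0.9]
opening: 18.2
gripper_force: 0.0
time_s: 10.45
tool_pos: [498.2, 60.7, 64.2]
tool_rot: [-3.138, 0.0, 1.53]
wrist_force: [0.6, -0.3, 0.2]
opening: 18.1
gripper_force: 0.0
```

```bash
python3 -m jog '0 0 0 -1.2 0.2 0 1.8;0 0 0 -1.2 0 0 1.8;0 0 0 -1.2 0 0 1.8;0 0 0 -1.2 0 0 1.8;0 0 0 -1.2 0 0 1.8'
python3 look.py
python3 -m jog '0 0 0 -1.2 0 0 1.8;0 0 0 -1.2 0 0 1.8;0 0 0 -1.2 0 0 1.8;0 0 0 -1.2 0 0 1.8;0 0 0 -1.2 0 0 1.8'
python3 -m jog '0 0 0 -1 0 0 1.8;0 0 0 -1 0 0 1.8;0 0 0 -1 0 0 1.8;0 0 0 -1 0 0 1.8;0 0 0 -0.4 0 0 1.8'
python3 look.py
```

```text
time_s: 10.95
tool_pos: [500.2, -0.6, 65.8]
tool_rot: [3.14, -0.001, 1.529]
wrist_force: [0.2, 1.0, 2.6]
opening: 17.6
gripper_force: 1.5
scene 102 [282. 195.] [505. -28.  97.]
scene 81 [346. 197.] [666.  62.  95.]
scene 92 [250. 225.] [ 444. -119.   20.]
side 54 [363. 211.] [502. -14.  96.]
side 81 [303. 220.] [661.  77.  95.]
side 42 [343. 218.] [554.  29.  91.]
time_s: 11.55
tool_pos: [498.2, -59.6, 66.5]
tool_rot: [3.14, -0.002, 1.53]
wrist_force: [-0.9, 1.7, 5.1]
opening: 17.7
gripper_force: 1.4
time_s: 12.05
tool_pos: [495.2, -104.5, 64.8]
tool_rot: [-3.141, 0.0, 1.529]
wrist_force: [-0.8, 0.6, -0.2]
opening: 17.7
gripper_force: 0.0
scene 81 [346. 197.] [666.  62.  95.]
scene 89 [250. 225.] [ 443. -119.   20.]
scene 110 [266. 232.] [ 503. -118.   21.]
side 80 [303. 220.] [662.  76.  94.]
side 41 [343. 218.] [554.  29.  90.]
```

The block is in the bin at (503,-118,21). Stub next, going up and round behind the knob and centre.

```bash
python3 -m jog '0 0 0 0 0 -3 1.8;0 0 0 0 0 -3 1.8;0 0 0 4.4 0 0 1.8;0 0 0 4.4 0 0 1.8;0 0 0 4.4 0 0 1.8'
python3 -m jog '0 0 0 4.4 0 0 1.8;0 0 0 4.3 0 0 1.8;0 0 0 0 4 0 1.8;0 0 0 0 4 0 1.8;0 0 0 0 4 0 1.8'
python3 -m jog '0 0 0 0 4 0 1.8;0 0 0 0 0.1 0 1.8;0 0 0 0 0 2 1.8;0 0 0 0 0 1.5 1.8;0 0 0 0 0 0 1.8'
```

```text
time_s: 12.65
tool_pos: [501.0, 30.0, 125.6]
tool_rot: [3.141, -0.0, 1.529]
wrist_force: [0.8, -0.2, 0.1]
opening: 18.3
gripper_force: 0.0
time_s: 13.15
tool_pos: [625.1, 111.9, 125.0]
tool_rot: [-3.141, -0.0, 1.532]
wrist_force: [-0.2, 0.2, 1.5]
opening: 18.3
gripper_force: 0.0
time_s: 13.65
tool_pos: [661.6, 108.9, 86.6]
tool_rot: [-3.135, 0.001, 1.53]
wrist_force: [-0.5, 0.3, 0.4]
opening: 18.0
gripper_force: 0.0
```

```bash
python3 -m jog '0 0 0 0 0.3 1 1.8;0 0 0 0 0 0.6 1.8;0 0 0 0 0 0 1.8'
python3 -m jog '0 0 0 0 0 0.3 1.8;0 0 0 0 0 0 1.8'
python3 - <<'E'
from h import *
a=ctrl.grab_frame("scene")[0][130:230,290:390,::-1];b=ctrl.grab_frame("side")[0][150:250,250:350,::-1]
cv2.imwrite("pics/crop5.png",np.hstack([cv2.resize(x,(400,400),interpolation=0) for x in(a,b)]))
E
```

```text
time_s: 13.95
tool_pos: [667.4, 108.7, 73.3]
tool_rot: [-3.14, 0.0, 1.53]
wrist_force: [0.4, -0.1, 0.1]
opening: 17.9
gripper_force: 0.0
time_s: 14.15
tool_pos: [668.3, 108.7, 71.2]
tool_rot: [3.141, 0.0, 1.53]
wrist_force: [0.5, -0.6, -0.1]
opening: 18.0
gripper_force: 0.0
```

View pics/crop5.png

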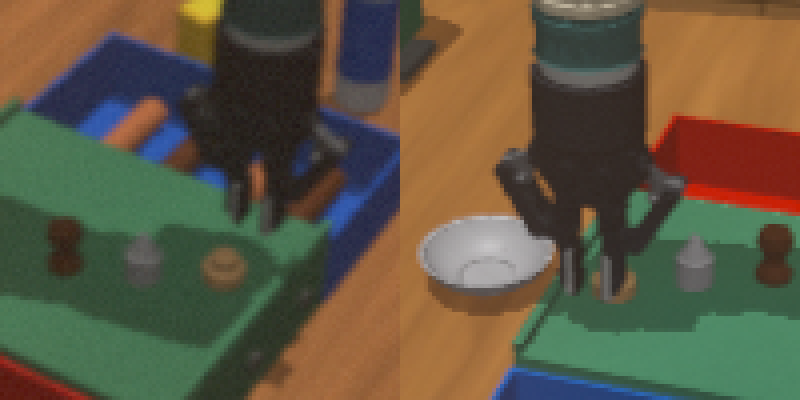

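The side crop shows the finger pair (572–612, about 290) offset roughly 4 mm to +x of the stub (613,285), consistent with the pose reading. I'll correct by -4 mm and lower slightly.

```bash
python3 -m jog '0 0 0 0 -0.4 0.3 1.8;0 0 0 0 0 0.2 1.8;0 0 0 0 0 0 1.8'
python3 -m jog '0 0 0 -1 0 0 1.8;0 0 0 -1 0 0 1.8;0 0 0 -1 0 0 1.8;0 0 0 -1 0 0 1.8;0 0 0 -1 0 0 1.8'
python3 look.py
python3 - <<'E'
from h import *
a=ctrl.grab_frame("scene")[0][130:230,290:390,::-1];b=ctrl.grab_frame("side")[0][150:250,250:350,::-1]
cv2.imwrite("pics/crop6.png",np.hstack([cv2.resize(x,(400,400),interpolation=0) for x in(a,b)]))
E
```

```text
time_s: 14.55
tool_pos: [663.6, 108.9, 65.6]
tool_rot: [-3.141, 0.0, 1.53]
wrist_force: [-0.1, -1.1, -0.2]
opening: 17.7
gripper_force: 0.0
time_s: 15.05
tool_pos: [662.3, 57.7, 66.2]
tool_rot: [3.141, -0.0, 1.529]
wrist_force: [0.5, -0.5, 0.0]
opening: 17.7
gripper_force: 0.2
scene 87 [341. 201.] [664.  38.  95.]
scene 94 [250. 225.] [ 444. -118.   20.]
scene 107 [266. 232.] [ 503. -117.   21.]
side 58 [306. 216.] [661.  53.  94.]
side 41 [343. 217.] [553.  29.  91.]
```

View pics/crop6.png

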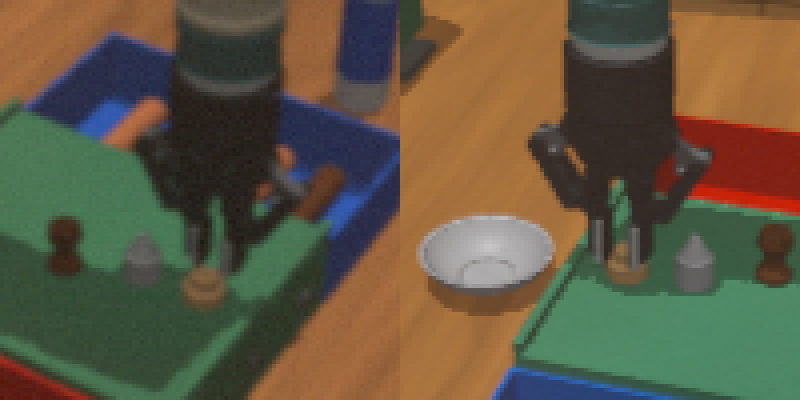

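The stub is moving straight ahead of both fingers, now at (664,38), with the centre well clear. I'll continue to the edge.

```bash
python3 -m jog '0 0 0 -1.2 0 0 1.8;0 0 0 -1.2 0 0 1.8;0 0 0 -1.2 0 0 1.8;0 0 0 -1.2 0 0 1.8;0 0 0 -1.2 0 0 1.8'
python3 look.py|head -3
python3 -m jog '0 0 0 -1.2 0 0 1.8;0 0 0 -1.2 0 0 1.8;0 0 0 -1.2 0 0 1.8;0 0 0 -1.2 0 0 1.8;0 0 0 -1.2 0 0 1.8'
python3 -m jog '0 0 0 -1 0 0 1.8;0 0 0 -1 0 0 1.8;0 0 0 -1 0 0 1.8;0 0 0 -1 0 0 1.8;0 0 0 -0.5 0 0 1.8'
python3 look.py
```

```text
time_s: 15.75
tool_pos: [659.7, -2.3, 66.1]
tool_rot: [3.142, 0.0, 1.529]
wrist_force: [0.5, 0.3, 0.9]
opening: 17.7
gripper_force: 0.2
scene 94 [330. 213.] [662. -21.  95.]
scene 91 [250. 225.] [ 444. -119.   20.]
scene 110 [266. 232.] [ 503. -117.   21.]
time_s: 16.35
tool_pos: [657.3, -61.9, 66.3]
tool_rot: [3.141, -0.0, 1.53]
wrist_force: [0.0, 0.7, 2.3]
opening: 18.1
gripper_force: 2.6
time_s: 16.85
tool_pos: [655.3, -107.1, 66.0]
tool_rot: [-3.141, 0.0, 1.529]
wrist_force: [-0.7, 0.4, 0.5]
opening: 18.0
gripper_force: 3.1
scene 87 [250. 225.] [ 444. -120.   20.]
scene 107 [266. 232.] [ 504. -117.   21.]
side 39 [343. 218.] [554.  29.  90.]
```

My ten views are used, so I'll locate the stub numerically. A finger force of 3.1 N needs care before lifting.

```bash
cat > find.py <<'E'
from h import *
print(ctrl.state()["gripper_force"],ctrl.state()["opening"])
for n in("scene","side"):
    p,d=ctrl.grab_frame(n);W=cloud(n,p,d);h=cv2.cvtColor(p,cv2.COLOR_RGB2HSV);H,S,V=h[...,0],h[...,1],h[...,2]
    pl=((H>8)&(H<26)&(S>50)&(V>50)&(d>0)&(abs(W[...,0]-657)<70)&(W[...,1]>-230)&(W[...,1]<-50)&(W[...,2]>4)&(W[...,2]<130)).astype(np.uint8)
    k,l,st,c=cv2.connectedComponentsWithStats(pl)
    for i in range(1,k):
        if st[i,4]>=4:print(n,st[i],W[l==i].mean(0).round(),"z",W[l==i][:,2].min().round(),W[l==i][:,2].max().round(),p[l==i].mean(0).round())
E
python3 find.py
```

```text
3.118480840930715 17.97516975355273
scene [304 228  13  15 119] [ 656. -121.   93.] z 23.0 116.0 [111.  81.  55.]
scene [319 232   8   4   8] [673. -83.  76.] z 68.0 108.0 [70. 55. 40.]
scene [332 238   1   4   4] [700. -79.  64.] z 58.0 70.0 [69. 52. 38.]
scene [330 243   8  13  31] [702. -74.  19.] z 5.0 52.0 [82. 60. 40.]
side [316 181  11  13  70] [ 657. -109.   96.] z 26.0 127.0 [106.  81.  55.]
side [326 183   2   4   7] [634. -98. 123.] z 119.0 129.0 [53. 43. 36.]
side [309 197   4   1   4] [ 694. -127.   51.] z 40.0 62.0 [92. 66. 47.]
```

The stub's neck is lightly wedged between the fingertips, beyond the plate edge and over the bin (y about -115, z about 93). I'll open the fingers in place to let it drop without raising it.

```bash
python3 -m jog '0 0 0 0 0 0 2.4;0 0 0 0 0 0 3;0 0 0 0 0 0 4;0 0 0 0 0 0 4;0 0 0 0 0 0 4'; python3 find.py;python3 look.py
```

```text
time_s: 17.55
tool_pos: [655.5, -105.8, 66.2]
tool_rot: [3.142, 0.0, 1.53]
wrist_force: [0.1, -0.5, -0.3]
opening: 40.3
gripper_force: 0.0
0.0 40.29927581974084
scene [323 234   4   2   4] [677. -79.  71.] z 70.0 72.0 [74. 57. 42.]
scene [330 237   3  12  17] [700. -81.  52.] z 28.0 73.0 [68. 50. 36.]
scene [330 245   8  11  22] [701. -71.  11.] z 4.0 25.0 [87. 64. 42.]
scene [307 248  11  12  89] [ 658. -118.   20.] z 5.0 30.0 [130.  92.  62.]
scene [311 278   2   2   4] [ 698. -183.    8.] z 5.0 11.0 [117.  62.  35.]
side [329 186   2   3   4] [624. -97. 116.] z 112.0 119.0 [54. 44. 38.]
side [309 197   4   1   4] [ 694. -128.   51.] z 41.0 59.0 [92. 66. 47.]
scene 88 [250. 225.] [ 443. -119.   19.]
scene 108 [266. 232.] [ 504. -118.   21.]
scene 88 [311. 253.] [ 658. -118.   20.]
side 40 [343. 218.] [554.  29.  90.]
```

The stub fell into the bin at (658,-118,20). I'll lift clear, then check that everything else is unmoved.

```bash
python3 -m jog '0 0 0 0 0 -3 4;0 0 0 0 0 -4 4;0 0 0 0 0 -4 4;0 0 0 0 0 0 4;0 0 0 0 0 0 4'; python3 look.py
python3 - <<'E'
from h import *
for n in("scene","side"):
    p=ctrl.grab_frame(n)[0].astype(int);q=np.load(f"pics/{n}0.npz")["p"].astype(int)
    boxes={"scene":dict(knob=(300,182,312,200),centre=(320,186,332,204),dish=(348,236,396,274),can=(372,108,396,155),tape=(330,124,356,145),spanner=(134,304,204,348)),"side":dict(knob=(337,204,350,224),centre=(317,206,330,224),dish=(252,203,292,230),can=(258,280,292,356),tape=(332,328,364,370),spanner=(362,168,412,180))}[n]
    print(n,{k:float(np.abs(p-q)[b:d,a:c].mean().round(1)) for k,(a,b,c,d) in boxes.items()})
E
```

```text
time_s: 18.25
tool_pos: [656.6, -106.3, 177.9]
tool_rot: [3.138, 0.001, 1.53]
wrist_force: [0.5, -0.2, -0.4]
opening: 39.9
gripper_force: 0.0
scene 89 [250. 225.] [ 444. -119.   20.]
scene 110 [266. 232.] [ 503. -117.   21.]
scene 92 [312. 253.] [ 658. -118.   20.]
side 41 [343. 217.] [554.  29.  91.]
scene {'knob': 14.7, 'centre': 41.4, 'dish': 3.6, 'can': 2.9, 'tape': 2.7, 'spanner': 3.5}
side {'knob': 1.9, 'centre': 2.5, 'dish': 3.0, 'can': 2.8, 'tape': 2.5, 'spanner': 2.8}
```

All three offcuts are in the bin. The side view shows the knob and centre unchanged; the scene-view difference there is probably the arm being in the way. Handing in.

```bash
python3 -c "
from bench import ctrl
print(ctrl.hand_in())"
```

```text
the job is handed in; nothing more can be done
None
```

The job is handed in at about 18 s: slice, block and stub measured lying in the red bin and everything else unchanged in the images, though the stub's neck wedged lightly between the fingers at the edge, so I opened them and it dropped in without being raised; no verdict was returned.

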